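# Index a lugged flange and lock it with the index bolt

## Robot

A 6-joint arm with a two-finger parallel gripper is mounted at the origin on a cart in front of the work surface, level with it; the furniture and walls round the work are solid. World frame = base frame: x ahead of the robot, y to its left, z up, the work surface at z = 0. Lengths are in m, angles in rad, forces in N, time in s.
With the tool pointing down it reaches from about 0.425 to 0.95 m from the base axis. Payload 3.5 kg.
Tool frame: the origin (TCP) lies at the very end of the fingers, on their centre line; the grasp point (between the pads) lies ctrl.grip_point_offset behind it (ctrl.grip_point_offset is the distance from the TCP to the grasp point, in m); z points along the fingers, y is the direction in which the jaws open and shut (so a half turn about z gives the same grasp; the last joint's range is limited). The gripper opens to 85 mm and grips with 20 to 120 N. Pads are 22 mm wide; open, the fingers measure 114 mm over their backs; the gripper's body (76 mm by 85 mm) begins 54 mm behind the grasp point. The pads swing forward as they close: fully open they stand 13 mm farther back than shut.
Start: joints at [1.126, 0.286, 1.577, -0, 1.279, -0.15], TCP at [0.196, 0.646, 0.231] pointing down, gripper open.
Joint ranges: [-2.77, 2.77], [-0.9, 2.22], [0.21, 2.48], [-1.53, 4.67], [0.24, 2.81], [-2.84, 2.84]. Speed limits (rad/s): [2.79, 2.79, 3.14, 3.14, 3.14, 3.14].

## Interface

Orientations are given as a unit quaternion [x, y, z, w].
In Python, from plant import telemetry, imaging, ticket, finder, ctrl gives the robot as it stands. The module is installed in compiled form; this text tells all that it offers.
- The arm moves only by the shell command python3 -m crank 'ROWS' [FORCE]. ROWS is JSON, a list of rows, each a list of 7 numbers: the shift along the tool's x, y, z scaled (see below), then the turn, a rotation vector about the tool's x, y, z scaled (see below), then the opening, from 0 (shut) to 1 (fully open). A call has 1 to 12 rows; each row is the pose to reach, as a shift and turn from the pose commanded when the call began, along the tool's axes at that moment; what a row does not reach only later rows make up. The controller multiplies each number of a shift by 0.15 m and each number of a turn by 90 degrees. A row lasts 1/10 s, in which the tool goes at most 50 mm and 8.59 degrees, less where a joint would pass 70% of its speed; a pose out of reach is approached as far as the arm can. A call with a number of a shift or a turn outside -1 to 1 is refused whole. A call with a gripper value outside its range is refused whole. The fingers move at their own pace and stop on an object; FORCE is the grip in N (left out, the last holds). Time passes only in rows, so rows that repeat a pose let the fingers close. It gives the time, the measured TCP pose, the force and the opening at its end, in the units of the state.
- telemetry.get_state(): the state, without advancing time (a new reading comes with each control period).
- imaging.read_camera(name): name is "side" or "top"; returns a dict with "pixels" (400x640x3 uint8, red, green, blue), "vfov" (degrees; the focal length in pixels is half the picture's height over the tangent of half this angle, whatever the lens; pixels are square), "cx", "cy" (the principal point, pixels), "rvec" (rotation vector, rad) and "tvec" (3), from world to camera coordinates, as OpenCV has them. Camera axes: x right, y down, z forward; pixel columns grow to the right and rows downward; lengths in m; the calibration is good to about 2 mm. A picture is of the moment at which its call begins. There is no depth.
- ticket.sign_off(): hands the job in, once; it reports no verdict.
Trained networks look in a picture, given as the dict that the camera call returned (one of the last four; its "shot" number tells which), for a name from the list of things; names that differ only in an ending like _2 or _b are one class to them, and where a whole thing is asked for, a point or a joint stands for the part that bears it (a point fixed in the world has none). Each returns a list of dicts, best first, with "confidence" (0 to 1); they miss things now and then, are a little off and sometimes report something else, mostly with a low value. They report only what shows in the picture. A call takes as long as a camera call. They do not tell look-alikes from the thing itself.
- finder.masks_of(label, picture): "pixels" (400x640 bool, what is visible of it) and "extent" ([left, top, right, bottom] in pixels, round what is visible of it).
- finder.pinpoint(label, picture): "location" ([row, column] in pixels: a listed point, or the origin of a listed thing).
The state is a dict: "time": time; "qpos": joint angles; "dq": joint speeds; "joint_efforts": joint torques, N m; "eef_pos": TCP position; "tcp_rot": TCP orientation; "contact_force": force on the tool from outside, world axes, zero at the start; "wrist_torque": the same for the moment, N m; "opening": opening from 0.0 (shut) to 1.0 (fully open).
Only numpy, scipy, OpenCV 4.12 (cv2) and the standard library are available. Lean on these libraries where they do the work, as an engineer would, in place of code of your own. Each camera call takes 0.05 s, during which the arm holds its last target.

## Task

Turn the two-lugged steel flange clockwise on its fixture by pushing, not gripping, the edge of a lug until the notch in its rim faces the index bolt. Then slide the bolt into the notch by its post and press it home against the notch floor with about 15 N for half a second. Push gently throughout, never with 20 N or more; leave the bolt home, the flange flat on its pads, and the insert, plug and roll where they are.

Things in the scene. Friction and masses are not known exactly. Their poses are not given: they have to be found in the camera images.
- index_fixture: fixed dark steel plate 130 x 195 x 12 mm with a spigot (28 mm across, top 44 mm above the bench), three rest pads (tops at 18 mm) and an aluminium bolt guide (38 mm wide, 41 mm high, at y = 76 to 104 mm). Origin: on the bench, on the spigot's axis. z up; +y points from spigot to bolt; the bolt slides along this line (x = 0) towards the spigot.
- flange: loose round steel flange, about 0.8 kg, radius 58, 16 mm thick, on the rest pads (18 to 34 mm above the bench; hub ring 5 mm higher), its bore over the spigot with 1 mm play, so it is only turned; 2 to 5 N at a lug turns it, it stays where left. Origin: on its axis, underside. Notch at its +y, lugs at its +x and -x. Starts 0.45 to 1.05 rad counter-clockwise (from above) of the fixture.
- lug (a point): centre of the flange's -x lug, 79 mm from the axis, half-way up (26 mm above the bench). Each of the two lugs is 26 mm wide, with straight flanks 57 to 79 mm from the axis and a round end reaching 92 mm. This lug is on the side away from the bolt at the start, with free room beside it.
- notch (a point): middle of the notch, 50 mm from the flange's axis, half-way up (26 mm above the bench). The notch is 16 mm wide and 16 mm deep, with straight walls and a flat floor 42 mm from the axis. It faces the bolt when the flange's axes agree with the fixture's.
- index_bolt: steel bar 14 x 14 mm sliding in the guide (1.5 N friction, stays where left), nose half-round (radius 7), tip 74 mm from the origin. Origin: on the axis of its post, at the bar's underside, 19 mm above the bench. In the fixture's frame its y is 140 mm pulled back (start), 115 to 117 mm home on the notch floor. The nose centres a notch up to about 3 mm off; farther off it jams on the rim.
- post (a point): middle of the exposed upright post at the bolt's outer end, 50 mm above the bench: 14 mm across, its black cap 18 mm across (look only), top 68 mm above the bench. The bar below ends 5 mm outside the post's axis. Push or grip it here. Once the nose meets the notch floor, 4 to 10 N slide the flange across its 1 to 2 mm of play; then it is solid.
- glass_insert: bystander: small white glass insert standing on its foot, 22 mm across, 61 mm high; origin at its foot. Leave it alone.
- plug: bystander: off-white dome plug, 24 mm across, 22 mm high; origin at its underside. Leave it alone.
- cotton_roll: bystander: white tape roll standing on end, 63 mm across, 35 mm high; origin at its underside. Leave it alone.
Mind the look-alikes: they are no part of the job. Of the things that look like the flange, the larger one is meant.

How it is judged:
By the outcome, as a careful person would: the job done as asked, in the order asked, and still so for the second after the job is handed in, with the robot touching nothing.
It also fails if it takes over 69 s, if anything falls off the work surface, if the arm or the gripper's body presses on something with over 40 N, if the wrist force passes 120 N, or if a joint passes its speed limit or range.

## Working session

There is one attempt and no reset: what is moved stays moved. The work goes in short steps, Python scripts to look and compute and a shell command to move; the robot and the scene stay as the last step left them, time stands still between calls to the robot, and variables do not carry over. Pictures are saved under pics/ and viewed, and the job is handed in when it is done.

```bash
mkdir -p pics; ls
cat > h.py <<'E'
import numpy as np,cv2
from plant import telemetry, imaging, ticket, finder, ctrl
from scipy.spatial.transform import Rotation as R
def K(p):
    f=200/np.tan(np.radians(p["vfov"])/2); return np.array([[f,0,p["cx"]],[0,f,p["cy"]],[0,0,1.]])
def ray(p,rc):
    Rm=cv2.Rodrigues(np.array(p["rvec"],float))[0]; t=np.array(p["tvec"],float).ravel()
    d=Rm.T@np.linalg.inv(K(p))@np.array([rc[1],rc[0],1.]); return -Rm.T@t,d
def atz(p,rc,z):
    o,d=ray(p,rc); return o+d*(z-o[2])/d[2]
def proj(p,X):
    return cv2.projectPoints(np.atleast_2d(np.array(X,float)),np.array(p["rvec"],float),np.array(p["tvec"],float),K(p),None)[0].reshape(-1,2)
def save(p,n,im=None):
    cv2.imwrite("pics/"+n,cv2.cvtColor(p["pixels"] if im is None else im,cv2.COLOR_RGB2BGR))
E
python3 - <<'E'
from h import *
np.set_printoptions(precision=4,suppress=True)
s=telemetry.get_state()
for k,v in s.items(): print(k,v)
print(ctrl.grip_point_offset)
Z=dict(index_fixture=0,flange=.018,lug=.026,notch=.026,index_bolt=.019,post=.05,glass_insert=0,plug=0,cotton_roll=0)
for c in ("side","top"):
    p=imaging.read_camera(c); save(p,c+"0.png"); print(c,p["vfov"],p["cx"],p["cy"],p["rvec"],p["tvec"])
    for n,z in Z.items():
        for d in finder.pinpoint(n,p)[:3]: print(n,round(d["confidence"],2),np.array(d["location"]),atz(p,d["location"],z))
E
```

```text
pics
time 0.0
qpos [ 1.126   0.2872  1.5782  0.      1.2786 -0.15  ]
dq [ 0.0005 -0.0002 -0.0006  0.0008  0.     -0.0011]
joint_efforts [  0.0007 -40.5979 -29.2626  -0.0001   0.0058   0.    ]
eef_pos [0.1958 0.6453 0.2299]
tcp_rot [ 0.1469  0.9892 -0.0011 -0.0004]
contact_force [-0.2761 -0.0696 -1.0821]
wrist_torque [-0.0138 -0.0351 -0.0285]
opening 0.9979273885811654
0.0187
side 56.82243475871267 320.74227651138324 204.0356193471242 [ 2.0005 -0.5895  0.3346] [-0.3845  0.2651  0.6269]
index_fixture 0.91 [210.6 267.5] [0.4677 0.3075 0.    ]
index_fixture 0.44 [215.4 247.6] [0.4085 0.3137 0.    ]
flange 0.94 [198.  398.5] [0.8121 0.1312 0.018 ]
flange 0.78 [207.5 269. ] [0.4665 0.2917 0.018 ]
lug 0.89 [211.7 243.9] [0.3928 0.2949 0.026 ]
lug 0.84 [193.4 401.8] [0.8295 0.1368 0.026 ]
notch 0.72 [198.1 255.2] [0.4516 0.3527 0.026 ]
notch 0.66 [200.1 414.5] [0.83   0.0851 0.026 ]
notch 0.63 [174.3 271.5] [0.5671 0.4825 0.026 ]
index_bolt 0.54 [188.2 275.1] [0.5359 0.3932 0.019 ]
post 0.39 [172.9 271.8] [0.5505 0.4417 0.05  ]
glass_insert 0.63 [280.4 334.3] [ 0.4566 -0.0531  0.    ]
plug 0
[... 157 characters left out ...]
.1106 -2.1085  0.1549] [0.2131 0.5561 1.0469]
index_fixture 0.57 [241.9 287.9] [0.4628 0.2981 0.    ]
flange 0.93 [117.3 348.8] [0.8157 0.1286 0.018 ]
flange 0.78 [238.4 288.7] [0.4706 0.2941 0.018 ]
lug 0.94 [265.8 296.7] [0.397  0.2707 0.026 ]
lug 0.67 [100.5 334.1] [0.8635 0.1702 0.026 ]
notch 0.93 [245.7 269.5] [0.4501 0.3446 0.026 ]
notch 0.88 [109.7 355.9] [0.835  0.1086 0.026 ]
index_bolt 0.41 [214.5 243. ] [0.5362 0.4209 0.019 ]
post 0.44 [211.7 243.4] [0.5387 0.4133 0.05  ]
glass_insert 0.6 [247.6 416.4] [ 0.4477 -0.0515  0.    ]
glass_insert 0.43 [243.  288.3] [0.4598 0.2969 0.    ]
plug 0.51 [248.7 381. ] [0.4446 0.044  0.    ]
cotton_roll 0.78 [289.6 240. ] [0.3338 0.4256 0.    ]
```

View pics/top0.png

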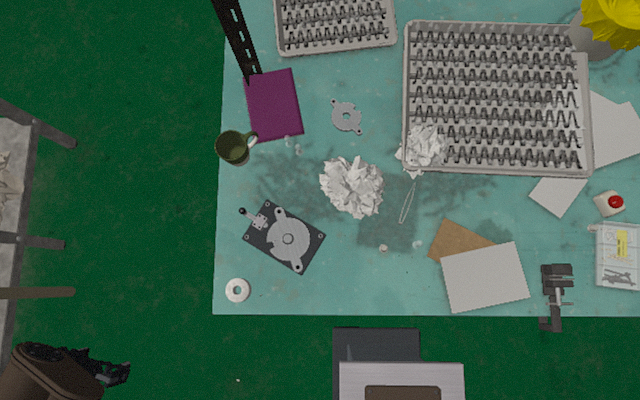

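View pics/side0.png

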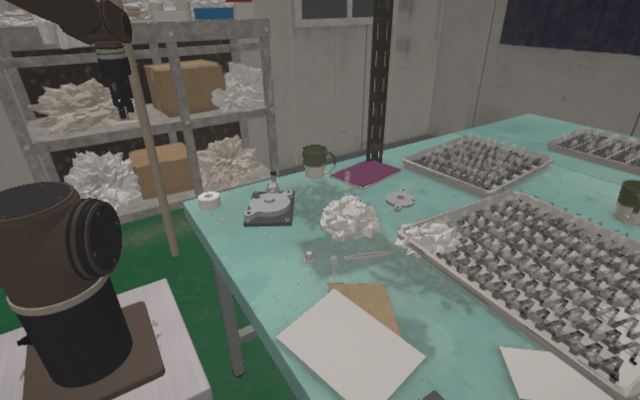

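Run:
```python
import cv2
a=cv2.imread("pics/top0.png")[170:300,220:380]; cv2.imwrite("pics/top0z.png",cv2.resize(a,None,fx=4.5,fy=4.5,interpolation=cv2.INTER_CUBIC))
a=cv2.imread("pics/side0.png")[140:260,190:350]; cv2.imwrite("pics/side0z.png",cv2.resize(a,None,fx=4.5,fy=4.5,interpolation=cv2.INTER_CUBIC))
```

```text
(no output)
```

View pics/top0z.png

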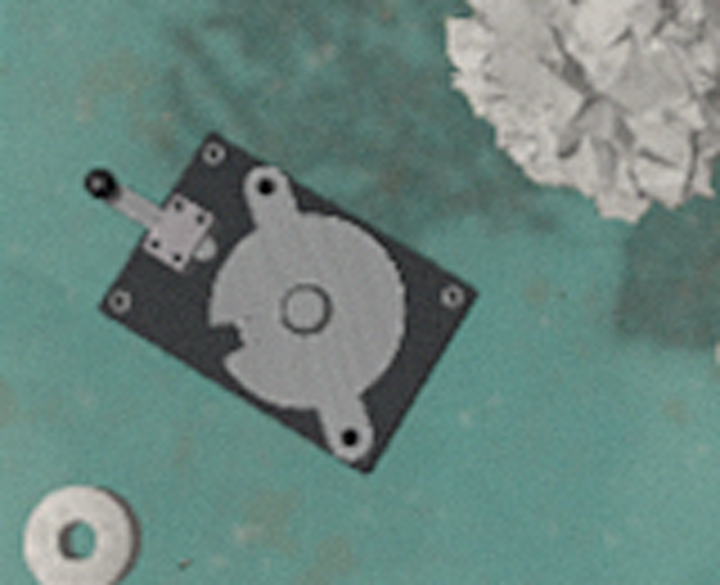

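View pics/side0z.png

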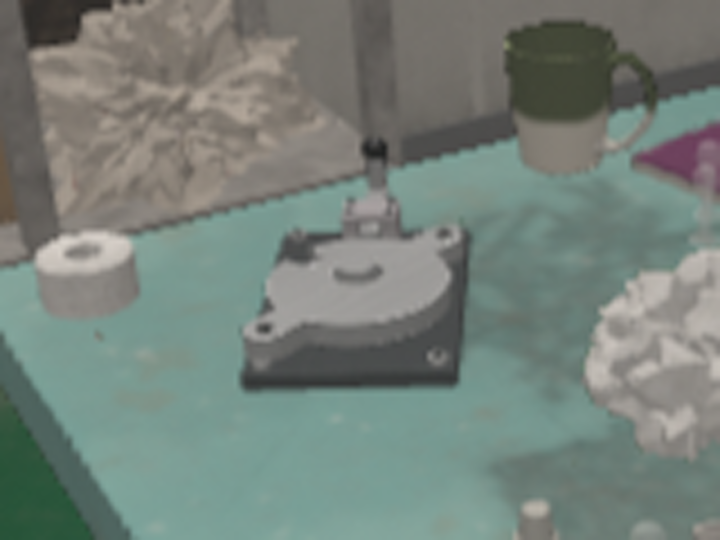

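Top view: fixture centred near (288,239), post with black cap at (242,211), the tape roll at (237,290). The notch is at about (270,245), and the −x lug at about (298,267) with free bench to its right. The second, smaller flange at (346,116) is the look-alike. Next I fit the poses.

```bash
cat > fit.py <<'E'
from h import *
np.set_printoptions(precision=4,suppress=True)
p=imaging.read_camera("top")
def z(u,v,ht): return atz(p,((v+.5)/4.5-.5+170,(u+.5)/4.5-.5+220),ht)[:2]
c=[z(*a,.012) for a in [(213,132),(478,293),(370,472),(100,308)]]
e1=(c[0]-c[3]+c[1]-c[2]); L=[np.linalg.norm(c[i]-c[(i+1)%4]) for i in range(4)]
print("corners",c,L)
up=(c[0]+c[3]-c[1]-c[2]);print("plate +y ang",np.degrees(np.arctan2(up[1],up[0])),"centre",sum(c)/4)
ex=(c[0]+c[1]-c[2]-c[3]);print("plate +x ang+90",np.degrees(np.arctan2(ex[1],ex[0]))+90)
sp=z(305,308,.044);print("spigot",sp)
h1=z(265,187,.034);h2=z(350,437,.034);d=h1-h2;print("holes mid",(h1+h2)/2,"len",np.linalg.norm(d),"flange y ang",np.degrees(np.arctan2(d[1],d[0]))+90)
n=z(232,340,.034)-(h1+h2)/2;print("notch ang",np.degrees(np.arctan2(n[1],n[0])))
post=z(100,183,.068);print("post",post,"rel",post-sp,np.linalg.norm(post-sp),np.degrees(np.arctan2(*(post-sp)[::-1])))
E
python3 fit.py
```

```text
corners [array([0.5809, 0.3572]), array([0.4813, 0.1937]), array([0.3745, 0.2578]), array([0.4721, 0.4232])] [np.float64(0.1914202631749838), np.float64(0.12461949863430431), np.float64(0.1920865242545223), np.float64(0.12728275119891755)]
plate +y ang 59.04972892063019 centre [0.4772 0.308 ]
plate +x ang+90 58.87335053554029
spigot [0.4689 0.2948]
holes mid [0.4685 0.2947] len 0.15768674722915463 flange y ang 109.69693077098337
notch ang 111.70494460111574
post [0.5395 0.4136] rel [0.0706 0.1188] 0.1382251717508549 59.26314780078352
```

```bash
cat > nav.py <<'E'
import sys
from h import *
np.set_printoptions(precision=3,suppress=True)
O=np.array([.4687,.2950])
def rows(x,y,z,yaw):
    """print row numbers from measured pose to target; yaw deg = world angle of tool x, tool pointing down"""
    s=telemetry.get_state(); Rc=R.from_quat(s["tcp_rot"]); c,sn=np.cos(np.radians(yaw)),np.sin(np.radians(yaw))
    Rt=R.from_matrix(np.array([[c,sn,0],[sn,-c,0],[0,0,-1]]).astype(float))
    d=Rc.inv().apply(np.array([x,y,z])-s["eef_pos"])/.15
    return d,np.degrees((Rc.inv()*Rt).as_rotvec())/90
def show():
    s=telemetry.get_state(); Rc=R.from_quat(s["tcp_rot"]); X=Rc.as_matrix()[:,0]
    print("t",s["time"],"eef",np.array(s["eef_pos"]),"yaw",np.degrees(np.arctan2(X[1],X[0])),"F",np.array(s["contact_force"]),"q",np.array(s["qpos"]),"op",round(s["opening"],3))
if __name__=="__main__":
    show(); print(*rows(*map(float,sys.argv[1:5])))
E
python3 nav.py .411 .233 .13 109.7
```

```text
t 1.05 eef [0.196 0.646 0.231] yaw 163.11081807434365 F [-0.417  0.244 -0.24 ] q [ 1.126  0.286  1.577  0.     1.279 -0.15 ] op 1.003
[-2.171 -2.217  0.675] [-0.     0.     0.593]
```

```bash
python3 -m crank '[[-0.95,-0.95,0,0,0,0,0],[-0.95,-0.95,0,0,0,0,0],[-0.95,-0.95,0,0,0,0,0],[-0.95,-0.95,0,0,0,0,0],[-0.95,-0.95,0,0,0,0,0]]' 40 && python3 -m crank '[[-0.95,-0.95,0,0,0,0,0],[-0.95,-0.95,0,0,0,0,0],[-0.95,-0.95,0,0,0,0,0],[-0.95,-0.95,0,0,0,0,0],[-0.95,-0.95,0,0,0,0,0],[-0.95,-0.95,0,0,0,0,0]]'; python3 nav.py .411 .233 .13 109.7
```

```text
time: 1.55
eef_pos: [0.2931, 0.4642, 0.2312]
tcp_rot: [0.149, 0.989, -0.001, 0.0]
contact_force: [0.4, 0.3, -0.2]
opening: 0.145
time: 2.15
eef_pos: [0.3866, 0.2899, 0.2317]
tcp_rot: [0.148, 0.989, 0.0, 0.0]
contact_force: [-0.0, 0.3, -0.0]
opening: 0.001
t 2.15 eef [0.387 0.29  0.232] yaw 162.95404382265437 F [-0.026  0.259 -0.039] q [ 0.433 -0.148  2.035  0.001  1.254 -0.841] op 0.001
[-0.267 -0.316  0.677] [ 0.001 -0.     0.592]
```

```bash
python3 -m crank '[[-0.27,-0.32,0,0,0,0.1,0],[-0.27,-0.32,0.2,0,0,0.2,0],[-0.27,-0.32,0.4,0,0,0.3,0],[-0.27,-0.32,0.6,0,0,0.4,0],[-0.27,-0.32,0.68,0,0,0.5,0],[-0.27,-0.32,0.68,0,0,0.59,0],[-0.27,-0.32,0.68,0,0,0.59,0],[-0.27,-0.32,0.68,0,0,0.59,0]]'; python3 nav.py .4112 .233 .021 109.7
python3 - <<'E'
from h import *
np.set_printoptions(precision=4,suppress=True)
p=imaging.read_camera("side"); save(p,"s1.png",cv2.resize(p["pixels"][120:270,170:370],None,fx=4,fy=4,interpolation=cv2.INTER_CUBIC))
for n,X in dict(O=[.4687,.2950,.044],lughole=[.4687-.0744,.295-.0266,.034],post=[.5395+.0,.4136,.068]).items():
    q=proj(p,X)[0]; print(n,q,(q-[170,120])*4)
p=imaging.read_camera("top"); save(p,"t1.png",cv2.resize(p["pixels"][170:300,220:380],None,fx=4.5,fy=4.5,interpolation=cv2.INTER_CUBIC))
E
```

```text
time: 2.95
eef_pos: [0.4107, 0.234, 0.1297]
tcp_rot: [0.572, 0.82, 0.0, 0.0]
contact_force: [-0.8, -0.8, 0.0]
opening: 0.004
t 2.95 eef [0.411 0.234 0.13 ] yaw 110.26124005894415 F [-0.836 -0.809  0.01 ] q [ 0.303 -0.055  2.148  0.     1.047 -0.051] op 0.004
[-0.008  0.     0.725] [ 0.    -0.     0.006]
O [268.468  198.7677] [393.8722 315.0707]
lughole [247.8569 213.0236] [311.4274 372.0946]
post [272.1204 171.4124] [408.4816 205.6495]
```

View pics/s1.png

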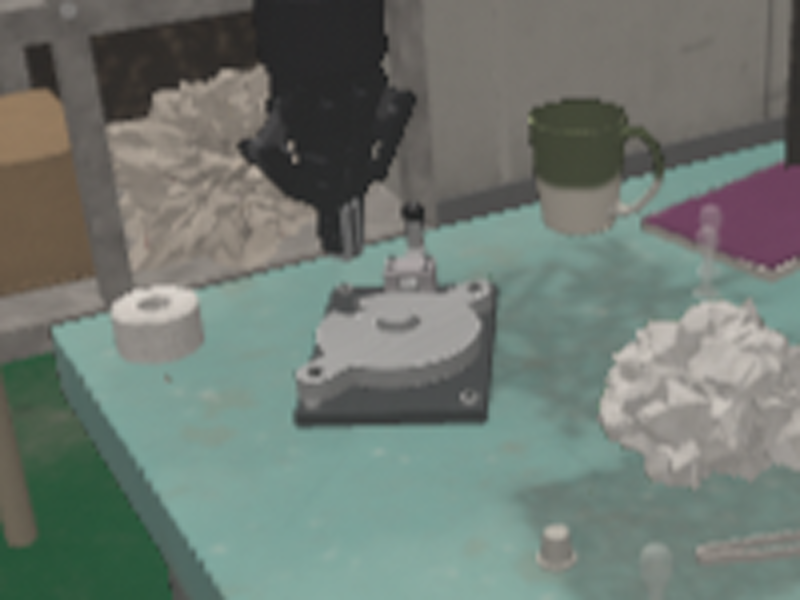

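View pics/t1.png

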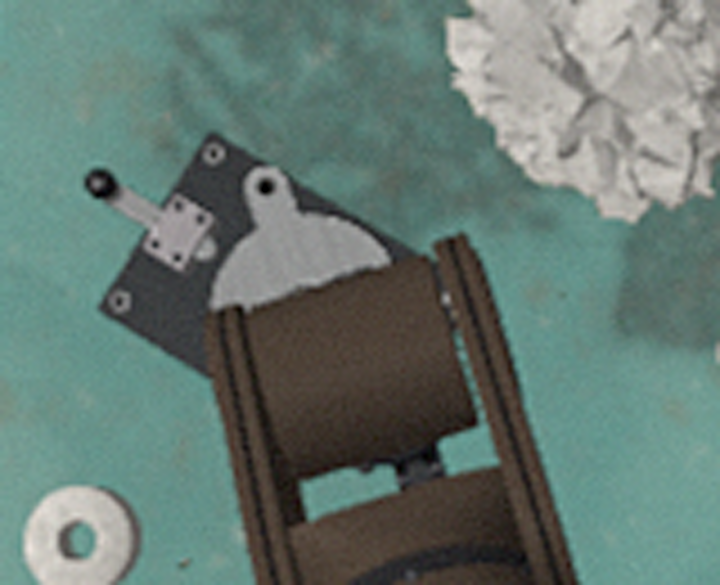

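The side view agrees with the fit to about 1 px: spigot at (398,320), lug hole at (316,372) and post cap at (413,207) in the crop. The fingers are above the free side of the lug, so I lower them beside it.

```bash
python3 -m crank '[[0,0,0.2,0,0,0.006,0],[0,0,0.4,0,0,0.006,0],[0,0,0.55,0,0,0.006,0],[0,0,0.65,0,0,0.006,0],[0,0,0.7,0,0,0.006,0],[0,0,0.72,0,0,0.006,0],[0,0,0.72,0,0,0.006,0],[0,0,0.72,0,0,0.006,0]]'; python3 nav.py .4062 .2471 .021 109.7
python3 - <<'E'
from h import *
p=imaging.read_camera("side"); save(p,"s2.png",cv2.resize(p["pixels"][120:270,170:370],None,fx=4,fy=4,interpolation=cv2.INTER_CUBIC))
E
```

```text
time: 3.85
eef_pos: [0.4117, 0.233, 0.0223]
tcp_rot: [0.577, 0.817, 0.001, 0.001]
contact_force: [0.1, 0.6, 0.6]
opening: -0.002
t 3.85 eef [0.412 0.233 0.022] yaw 109.48978965603503 F [0.147 0.627 0.586] q [ 0.3    0.134  2.193  0.     0.813 -0.04 ] op -0.002
[ 0.101 -0.003  0.009] [ 0.001  0.    -0.002]
```

View pics/s2.png

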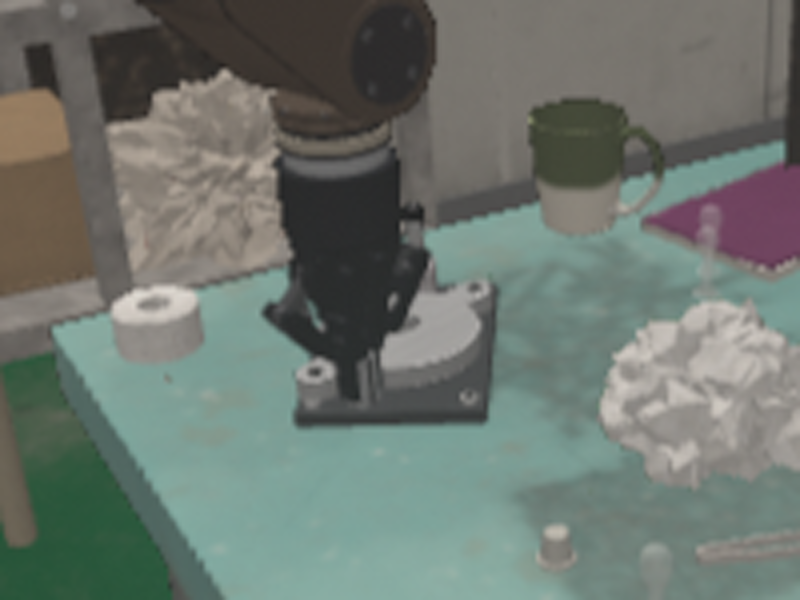

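```bash
python3 -m crank '[[0.02,0,0,0,0,0,0],[0.04,0,0,0,0,0,0],[0.06,0,0,0,0,0,0],[0.07,0,0,0,0,0,0],[0.08,0,0,0,0,0,0],[0.09,0,0,0,0,0,0],[0.095,0,0,0,0,0,0],[0.1,0,0,0,0,0,0],[0.105,0,0,0,0,0,0]]'
cat > arc.py <<'E'
from nav import *
import sys
# python3 arc.py th_end n [off]
off=float(sys.argv[3]) if len(sys.argv)>3 else .024
def P(th,o=off,r=.075):
    a=np.radians(th); return O+r*np.array([np.cos(a),np.sin(a)])-o*np.array([np.sin(a),-np.cos(a)])
show()
s=telemetry.get_state();e=np.array(s["eef_pos"][:2])-O
# for current position: theta from yaw, radial and tangential offset
X=R.from_quat(s["tcp_rot"]).as_matrix()[:,0];th=np.degrees(np.arctan2(X[1],X[0]))+90
a=np.radians(th);print("theta",th%360,"to go",(th-149.1),"r",e@[np.cos(a),np.sin(a)],"off",-e@[np.sin(a),-np.cos(a)])
th0=th%360
for t in np.linspace(th0,float(sys.argv[1]),int(sys.argv[2])+1)[1:]:
    d,w=rows(*P(t),.021,t-90); print(t,d.round(3),w.round(3))
E
python3 arc.py 180 10
```

```text
time: 4.8
eef_pos: [0.4056, 0.2472, 0.0213]
tcp_rot: [0.577, 0.817, -0.0, 0.0]
contact_force: [0.3, -2.4, 0.4]
opening: -0.001
t 4.8 eef [0.406 0.247 0.021] yaw 109.50009473782961 F [ 0.337 -2.45   0.397] q [ 0.334  0.141  2.187 -0.001  0.814 -0.006] op -0.001
theta 199.5000947378296 to go 50.40009473782962 r 0.07541772107324653 off 0.023962617809049173
197.55008526404666 [ 0.017 -0.002  0.002] [-0.     0.001  0.022]
195.6000757902637 [ 0.034 -0.007  0.002] [-0.     0.001  0.043]
193.65006631648072 [ 0.052 -0.011  0.002] [-0.     0.001  0.065]
191.70005684269776 [ 0.069 -0.014  0.002] [-0.     0.001  0.087]
189.7500473689148 [ 0.087 -0.017  0.002] [-0.     0.001  0.108]
187.80003789513185 [ 0.104 -0.019  0.002] [-0.     0.001  0.13 ]
185.8500284213489 [ 0.122 -0.021  0.002] [-0.     0.001  0.152]
183.9000189475659 [ 0.14  -0.022  0.002] [-0.     0.001  0.173]
181.95000947378296 [ 0.158 -0.022  0.002] [-0.     0.001  0.195]
180.0 [ 0.176 -0.022  0.002] [-0.     0.001  0.217]
```

Contact comes where predicted, at about 2.4 N. I push along the arc from here.

```bash
python3 -m crank '[[0.017,-0.004,0,0,0,0.022,0],[0.034,-0.007,0,0,0,0.043,0],[0.052,-0.011,0,0,0,0.065,0],[0.069,-0.014,0,0,0,0.087,0],[0.087,-0.017,0,0,0,0.108,0],[0.104,-0.019,0,0,0,0.13,0],[0.122,-0.021,0,0,0,0.152,0],[0.14,-0.022,0,0,0,0.173,0],[0.158,-0.022,0,0,0,0.195,0],[0.176,-0.022,0,0,0,0.217,0]]'; python3 arc.py 160 10
```

```text
time: 5.8
eef_pos: [0.3938, 0.2707, 0.0213]
tcp_rot: [0.708, 0.706, -0.001, 0.001]
contact_force: [0.7, -2.7, -0.1]
opening: 0.0
t 5.8 eef [0.394 0.271 0.021] yaw 89.88926649108765 F [ 0.681 -2.72  -0.148] q [ 0.39   0.147  2.18  -0.002  0.815  0.394] op 0.0
theta 179.88926649108765 to go 30.78926649108766 r 0.07487151860009482 off 0.024414435563423178
177.90033984197888 [ 0.02  -0.006  0.002] [0.    0.001 0.022]
175.91141319287013 [ 0.038 -0.011  0.002] [0.    0.001 0.044]
173.92248654376135 [ 0.056 -0.015  0.002] [0.    0.001 0.066]
171.9335598946526 [ 0.074 -0.018  0.002] [0.    0.001 0.088]
169.94463324554383 [ 0.092 -0.021  0.002] [0.    0.001 0.11 ]
167.95570659643505 [ 0.11  -0.023  0.002] [0.    0.001 0.133]
165.9667799473263 [ 0.128 -0.025  0.002] [0.    0.001 0.155]
163.97785329821752 [ 0.146 -0.026  0.002] [0.    0.001 0.177]
161.98892664910878 [ 0.164 -0.026  0.002] [0.    0.001 0.199]
160.0 [ 0.182 -0.025  0.002] [0.    0.001 0.221]
```

```bash
python3 -m crank '[[0.019,-0.006,0,0,0,0.022,0],[0.038,-0.011,0,0,0,0.044,0],[0.056,-0.015,0,0,0,0.066,0],[0.074,-0.018,0,0,0,0.088,0],[0.092,-0.021,0,0,0,0.11,0],[0.11,-0.023,0,0,0,0.133,0],[0.128,-0.025,0,0,0,0.155,0],[0.146,-0.026,0,0,0,0.177,0],[0.164,-0.026,0,0,0,0.199,0],[0.182,-0.025,0,0,0,0.221,0]]'; python3 arc.py 149 6;python3 - <<'E'
from h import *
p=imaging.read_camera("top"); save(p,"t3.png",cv2.resize(p["pixels"][170:300,220:380],None,fx=4.5,fy=4.5,interpolation=cv2.INTER_CUBIC))
p=imaging.read_camera("side"); save(p,"s3.png",cv2.resize(p["pixels"][120:270,170:370],None,fx=4,fy=4,interpolation=cv2.INTER_CUBIC))
E
```

```text
time: 6.8
eef_pos: [0.39, 0.2979, 0.0213]
tcp_rot: [0.819, 0.574, -0.001, 0.001]
contact_force: [0.2, -3.7, 1.1]
opening: -0.0
t 6.8 eef [0.39  0.298 0.021] yaw 69.99740131740573 F [ 0.196 -3.748  1.077] q [ 0.446  0.174  2.149 -0.002  0.82   0.797] op -0.0
theta 159.99740131740572 to go 10.897401317405723 r 0.07495778716496952 off 0.024170915046303795
158.1645010978381 [ 0.017 -0.005  0.002] [0.    0.001 0.02 ]
156.33160087827048 [ 0.033 -0.009  0.002] [0.    0.001 0.041]
154.49870065870286 [ 0.05  -0.013  0.002] [0.    0.001 0.061]
152.66580043913524 [ 0.066 -0.017  0.002] [0.    0.001 0.081]
150.83290021956762 [ 0.083 -0.019  0.002] [0.    0.001 0.102]
149.0 [ 0.099 -0.022  0.002] [0.    0.001 0.122]
```

View pics/t3.png

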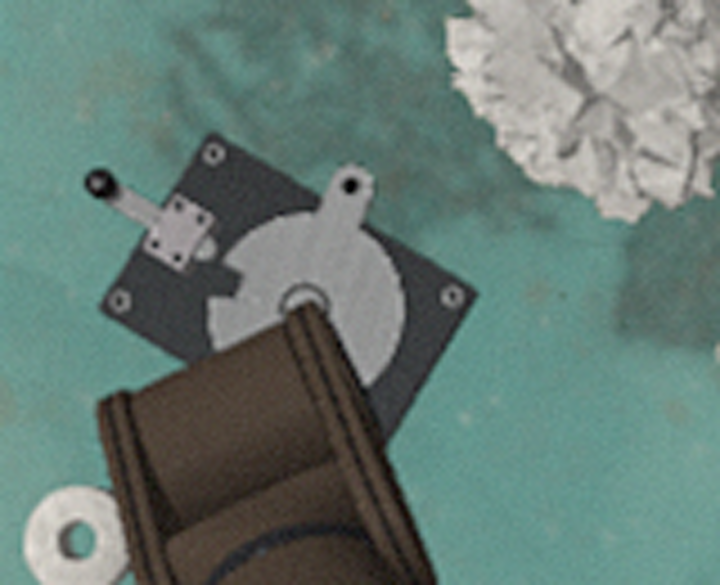

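View pics/s3.png

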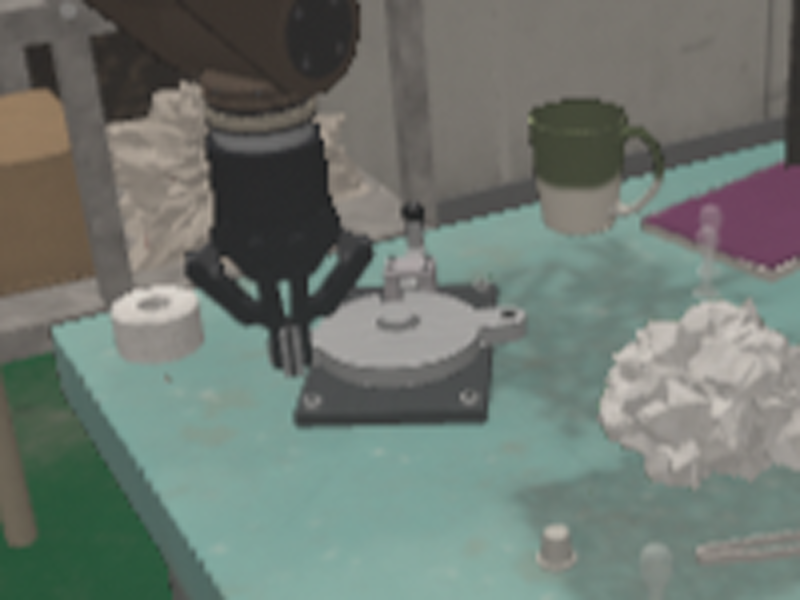

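The notch is now at (232,278) in the crop, about 11° short of the bolt. The roll is well clear. I finish the turn slowly.

```bash
python3 -m crank '[[0.017,-0.005,0,0,0,0.02,0],[0.033,-0.009,0,0,0,0.041,0],[0.05,-0.013,0,0,0,0.061,0],[0.066,-0.017,0,0,0,0.081,0],[0.078,-0.019,0,0,0,0.096,0],[0.088,-0.021,0,0,0,0.107,0],[0.094,-0.022,0,0,0,0.115,0],[0.094,-0.022,0,0,0,0.115,0]]'; python3 arc.py 149.1 1;python3 - <<'E'
from h import *
p=imaging.read_camera("top"); save(p,"t4.png",cv2.resize(p["pixels"][180:270,230:320],None,fx=6.5,fy=6.5,interpolation=cv2.INTER_CUBIC))
E
```

```text
time: 7.7
eef_pos: [0.3915, 0.3129, 0.0212]
tcp_rot: [0.867, 0.498, -0.0, 0.0]
contact_force: [1.1, -3.8, -0.1]
opening: 0.003
t 7.7 eef [0.391 0.313 0.021] yaw 59.70191007485986 F [ 1.093 -3.795 -0.073] q [ 0.472  0.194  2.125 -0.     0.823  1.   ] op 0.003
theta 149.70191007485985 to go 0.6019100748598589 r 0.07571272666119266 off 0.02346058016063701
149.1 [0.002 0.003 0.001] [-0.     0.     0.007]
```

View pics/t4.png

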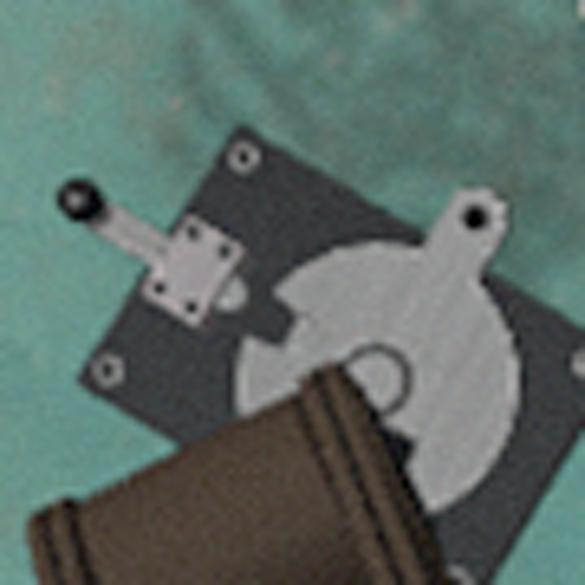

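Run:
```python
from h import *
p=imaging.read_camera("top")
O=np.array([.4687,.2950])
def z(u,v,h): return atz(p,((v+.5)/6.5-.5+180,(u+.5)/6.5-.5+230),h)[:2]
an=lambda d:np.degrees(np.arctan2(d[1],d[0]))
sp=z(381,380,.044);print(sp)
h=z(474,216,.034); print("flange y ang via hole",an(h-O)+90,an(h-sp)+90,np.linalg.norm(h-O))
# notch mouth corners & floor corners on top face
m1,m2,f1,f2=z(274,293,.034),z(247,340,.034),z(298,315,.034),z(277,352,.034)
for a in (m1,m2,f1,f2,(m1+m2)/2,(f1+f2)/2): print(a-O,np.linalg.norm(a-O),an(a-O))
n=z(232,295,.033);print("nose",an(n-O),np.linalg.norm(n-O))
po=z(80,200,.068);print("post",an(po-O),np.linalg.norm(po-O),po)
```

```text
[0.46891833 0.29267877]
flange y ang via hole 60.83081585196212 62.23799800374531 0.07950059126467622
[0.03728399 0.04378345] 0.057507277197513904 49.583796944933525
[0.01775071 0.05449197] 0.05731022651247955 71.95702966934138
[0.02812214 0.03360412] 0.04381884784201837 50.07518527686586
[0.01278382 0.041941  ] 0.04384601742337882 73.0485291217115
[0.02751735 0.04913771] 0.05631801748950986 60.75096702332248
[0.02045298 0.03777256] 0.04295451532866741 61.565465686911345
nose 59.19934464328288 0.07146813422186025
post 59.196299500440944 0.13793356396122183 [0.53933555 0.41347484]
```

```bash
python3 -m crank '[[0.004,-0.0,0,0,0,0.004,0],[0.008,0,0,0,0,0.008,0],[0.012,0,0,0,0,0.012,0],[0.012,0,0,0,0,0.012,0]]'; python3 arc.py 149.1 1; python3 -m crank '[[-0.03,0,0,0,0,0,0],[-0.1,0,0,0,0,0,0],[-0.1,0,-0.3,0,0,0,0],[-0.1,0,-0.6,0,0,0,0],[-0.1,0,-0.75,0,0,0,0],[-0.1,0,-0.75,0,0,0,0]]'; python3 nav.py .5550 .4380 .12 59
```

```text
time: 8.2
eef_pos: [0.3921, 0.3146, 0.0211]
tcp_rot: [0.872, 0.489, -0.001, -0.0]
contact_force: [-1.0, -2.6, -0.1]
opening: -0.003
t 8.2 eef [0.392 0.315 0.021] yaw 58.60681963611319 F [-0.963 -2.627 -0.095] q [0.474 0.197 2.121 0.    0.824 1.021] op -0.003
theta 148.6068196361132 to go -0.4931803638868075 r 0.07559151557372454 off 0.023221856927066478
149.1 [-0.009  0.005  0.001] [-0.001  0.    -0.005]
time: 8.8
eef_pos: [0.3873, 0.303, 0.1386]
tcp_rot: [0.872, 0.489, 0.005, 0.0]
contact_force: [0.6, 0.4, 0.6]
opening: -0.002
t 8.8 eef [0.387 0.303 0.139] yaw 58.613617675161336 F [0.554 0.404 0.566] q [ 0.457 -0.028  2.104  0.001  1.055  1.004] op -0.002
[1.349 0.485 0.139] [ 0.003 -0.006 -0.004]
```

```bash
python3 - <<'E'
from h import *
p=imaging.read_camera("top"); save(p,"t5.png",cv2.resize(p["pixels"][180:270,230:320],None,fx=6.5,fy=6.5,interpolation=cv2.INTER_CUBIC))
E
python3 nav.py .5586 .4452 .12 59.1
```

```text
t 8.85 eef [0.386 0.302 0.136] yaw 58.61082218518188 F [-0.587  0.314 -0.128] q [ 0.457 -0.025  2.107  0.001  1.054  1.005] op 0.0
[1.413 0.487 0.114] [ 0.002 -0.003 -0.005]
```

View pics/t5.png

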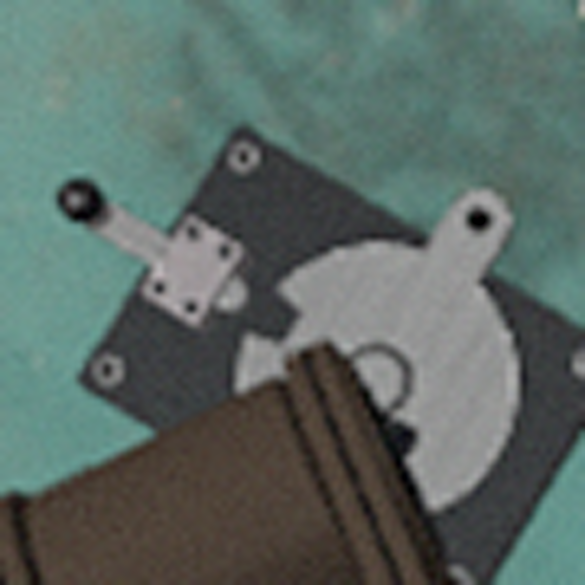

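The lug hole moved to (479,218), so the flange now sits at about 59°, which matches the fixture's 59.1°. Next I go to the far side of the post.

```bash
python3 -m crank '[[0.95,0.3,0,0,0,0,0],[0.95,0.3,0,0,0,0,0],[0.95,0.3,0,0,0,0,0],[0.95,0.3,0,0,0,0,0],[0.95,0.3,0,0,0,0,0]]' && python3 -m crank '[[0.463,0.187,0,0,0,0,0],[0.463,0.187,0,0,0,0,0],[0.463,0.187,0.1,0,0,-0.005,0],[0.463,0.187,0.1,0,0,-0.005,0]]'; python3 nav.py .5586 .4452 .04 59.1;  python3 - <<'E'
from h import *
p=imaging.read_camera("side"); save(p,"s6.png",cv2.resize(p["pixels"][120:270,170:370],None,fx=4,fy=4,interpolation=cv2.INTER_CUBIC))
E
```

```text
time: 9.35
eef_pos: [0.4963, 0.3994, 0.1301]
tcp_rot: [0.872, 0.49, -0.003, -0.0]
contact_force: [-0.7, -0.6, -0.6]
opening: 0.001
time: 9.75
eef_pos: [0.5547, 0.4428, 0.1151]
tcp_rot: [0.87, 0.493, -0.004, 0.0]
contact_force: [-1.1, -0.7, -0.4]
opening: -0.002
t 9.75 eef [0.555 0.443 0.115] yaw 59.07103114824688 F [-1.09  -0.716 -0.353] q [0.531 0.468 1.56  0.    1.121 1.071] op -0.002
[0.03  0.016 0.501] [-0.002  0.004 -0.   ]
```

View pics/s6.png

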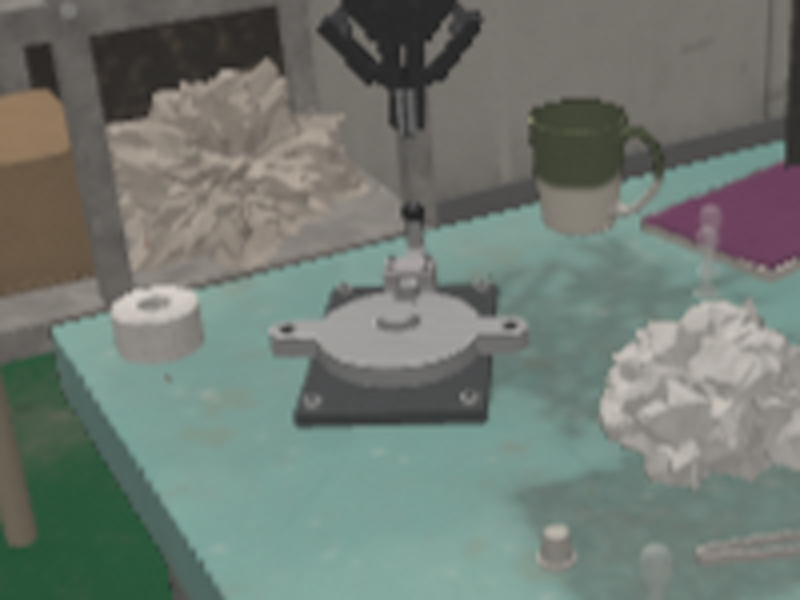

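The lugs sit symmetrically at (290,330) and (510,325), and the fingers are over and behind the post. I lower them behind it.

```bash
python3 -m crank '[[0.02,0.01,0.1,0,0,0,0],[0.02,0.01,0.2,0,0,0,0],[0.02,0.01,0.35,0,0,0,0],[0.02,0.01,0.45,0,0,0,0],[0.02,0.01,0.49,0,0,0,0],[0.02,0.01,0.49,0,0,0,0]]'; python3 nav.py .5498 .4306 .04 59.1;  python3 - <<'E'
from h import *
p=imaging.read_camera("side"); save(p,"s7.png",cv2.resize(p["pixels"][120:270,170:370],None,fx=4,fy=4,interpolation=cv2.INTER_CUBIC))
E
```

```text
time: 10.4
eef_pos: [0.5592, 0.4458, 0.0434]
tcp_rot: [0.87, 0.493, -0.002, 0.0]
contact_force: [-1.2, 0.6, 0.2]
opening: -0.003
t 10.4 eef [0.559 0.446 0.043] yaw 59.06885595076811 F [-1.166  0.6    0.224] q [0.531 0.561 1.573 0.    1.011 1.071] op -0.003
[-0.119 -0.002  0.023] [-0.001  0.002 -0.   ]
```

View pics/s7.png

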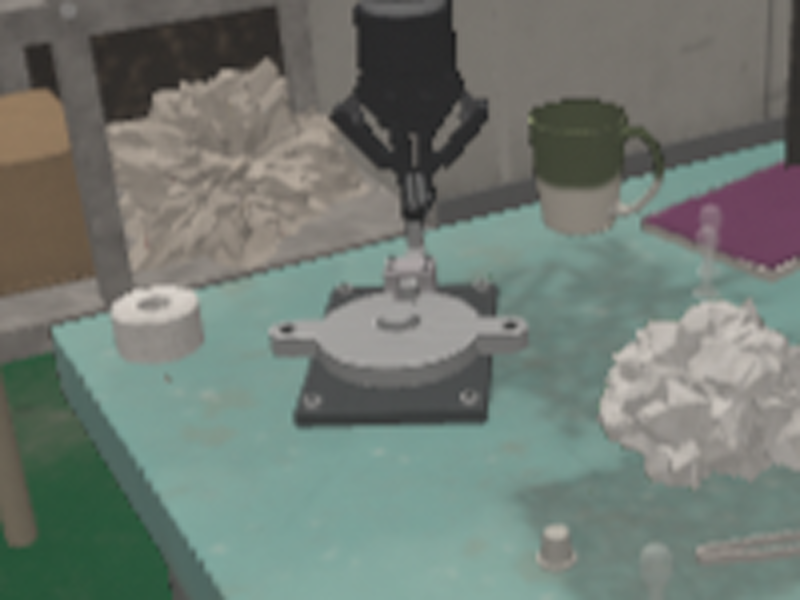

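```bash
python3 -m crank '[[-0.03,0,0.02,0,0,0,0],[-0.06,0,0.02,0,0,0,0],[-0.08,0,0.02,0,0,0,0],[-0.09,0,0.02,0,0,0,0],[-0.1,0,0.02,0,0,0,0],[-0.11,0,0.02,0,0,0,0],[-0.12,0,0.02,0,0,0,0],[-0.13,0,0.02,0,0,0,0]]'
cat > y.py <<'E'
from nav import *
show(); s=telemetry.get_state(); a=np.radians(59.1); n=np.array([np.cos(a),np.sin(a)])
e=np.array(s["eef_pos"][:2])-O; print("post y if in contact (mm)",1000*(e@n)-18,"lat",1000*(e@[n[1],-n[0]]),"push",np.array(s["contact_force"][:2])@n)
E
python3 y.py
```

```text
time: 11.25
eef_pos: [0.5502, 0.4297, 0.0423]
tcp_rot: [0.87, 0.493, 0.0, -0.0]
contact_force: [0.2, 0.4, -0.6]
opening: 0.001
t 11.25 eef [0.55  0.43  0.042] yaw 59.07078168692635 F [ 0.237  0.386 -0.594] q [0.518 0.528 1.623 0.    0.99  1.058] op 0.001
post y if in contact (mm) 139.4768384008974 lat 0.7911641115904137 push 0.4529811752507216
```

```bash
python3 -m crank '[[-0.01,0,0,0,0,0,0],[-0.02,0,0,0,0,0,0],[-0.03,0,0,0,0,0,0],[-0.04,0,0,0,0,0,0],[-0.045,0,0,0,0,0,0]]'; python3 y.py;python3 -m crank '[[-0.01,0,0,0,0,0,0],[-0.02,0,0,0,0,0,0],[-0.025,0,0,0,0,0,0]]'; python3 y.py
```

```text
time: 11.75
eef_pos: [0.5468, 0.4239, 0.0424]
tcp_rot: [0.87, 0.493, 0.0, -0.0]
contact_force: [0.7, 0.6, -0.8]
opening: -0.005
t 11.75 eef [0.547 0.424 0.042] yaw 59.067588758543074 F [ 0.738  0.62  -0.823] q [0.513 0.517 1.64  0.    0.985 1.053] op -0.005
post y if in contact (mm) 132.69106794344412 lat 0.8049384655529882 push 0.9107977824011823
time: 12.05
eef_pos: [0.5448, 0.4206, 0.0424]
tcp_rot: [0.87, 0.493, -0.0, -0.0]
contact_force: [0.6, 1.1, -0.7]
opening: 0.001
t 12.05 eef [0.545 0.421 0.042] yaw 59.069286049636645 F [ 0.563  1.109 -0.746] q [0.51  0.51  1.65  0.    0.982 1.05 ] op 0.001
post y if in contact (mm) 128.84873690958472 lat 0.7661015552429578 push 1.2405870092372717
```

```bash
python3 -m crank '[[-0.01,0,0,0,0,0,0],[-0.02,0,0,0,0,0,0],[-0.03,0,0,0,0,0,0],[-0.035,0,0,0,0,0,0],[-0.04,0,0,0,0,0,0]]'; python3 y.py
python3 - <<'E'
from h import *
p=imaging.read_camera("side"); save(p,"s8.png",cv2.resize(p["pixels"][150:230,220:320],None,fx=6,fy=6,interpolation=cv2.INTER_CUBIC))
E
```

```text
time: 12.55
eef_pos: [0.5417, 0.4155, 0.0423]
tcp_rot: [0.87, 0.493, -0.0, -0.0]
contact_force: [0.6, 1.2, 0.5]
opening: 0.003
t 12.55 eef [0.542 0.415 0.042] yaw 59.066820418446035 F [0.598 1.193 0.518] q [0.506 0.5   1.665 0.    0.977 1.046] op 0.003
post y if in contact (mm) 122.87547415931783 lat 0.7664255865026738 push 1.330622405508702
```

View pics/s8.png

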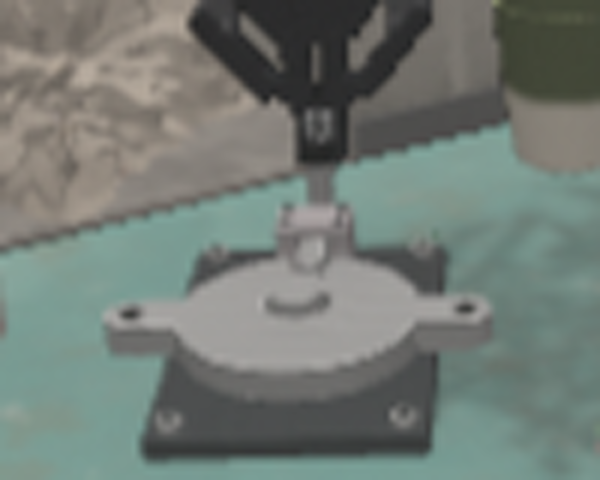

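The nose at (312,255) is entering the notch with only about 1.3 N of push, so there is no jam. I creep on towards the floor.

```bash
python3 -m crank '[[-0.005,0,0,0,0,0,0],[-0.01,0,0,0,0,0,0],[-0.015,0,0,0,0,0,0],[-0.02,0,0,0,0,0,0],[-0.024,0,0,0,0,0,0]]'; python3 y.py;python3 -m crank '[[-0.004,0,0,0,0,0,0],[-0.008,0,0,0,0,0,0],[-0.012,0,0,0,0,0,0]]'; python3 y.py
```

```text
time: 13.1
eef_pos: [0.5399, 0.4124, 0.0424]
tcp_rot: [0.87, 0.493, -0.0, 0.0]
contact_force: [0.6, 1.0, -0.1]
opening: 0.002
t 13.1 eef [0.54  0.412 0.042] yaw 59.07103004331191 F [ 0.641  1.001 -0.05 ] q [ 0.503  0.494  1.674 -0.     0.974  1.043] op 0.002
post y if in contact (mm) 119.3246590049599 lat 0.7575785247022649 push 1.1878918725744445
time: 13.4
eef_pos: [0.539, 0.4109, 0.0423]
tcp_rot: [0.87, 0.493, -0.0, -0.0]
contact_force: [0.2, 1.0, 0.6]
opening: 0.0
t 13.4 eef [0.539 0.411 0.042] yaw 59.06632656672084 F [0.208 1.038 0.559] q [0.502 0.491 1.678 0.    0.973 1.042] op 0.0
post y if in contact (mm) 117.53595123004948 lat 0.7915321120659832 push 0.9975037888164872
```

```bash
python3 -m crank '[[-0.003,0,0,0,0,0,0],[-0.006,0,0,0,0,0,0]]'; python3 y.py;python3 -m crank '[[-0.002,0,0,0,0,0,0],[-0.004,0,0,0,0,0,0]]'; python3 y.py
```

```text
time: 13.6
eef_pos: [0.5385, 0.4102, 0.0424]
tcp_rot: [0.87, 0.493, 0.0, -0.0]
contact_force: [1.3, 2.5, -0.3]
opening: -0.001
t 13.6 eef [0.539 0.41  0.042] yaw 59.069392449335055 F [ 1.342  2.458 -0.338] q [0.501 0.489 1.681 0.    0.972 1.041] op -0.001
post y if in contact (mm) 116.67608957546278 lat 0.7782900640675673 push 2.798787018249035
time: 13.8
eef_pos: [0.5385, 0.41, 0.0424]
tcp_rot: [0.87, 0.493, 0.001, -0.0]
contact_force: [2.0, 3.1, -1.6]
opening: -0.002
t 13.8 eef [0.538 0.41  0.042] yaw 59.05594707884701 F [ 1.979  3.115 -1.588] q [0.501 0.488 1.682 0.001 0.97  1.041] op -0.002
post y if in contact (mm) 116.5357851402737 lat 0.8138161200522953 push 3.6893408682711213
```

```bash
python3 -m crank '[[-0.002,0,0,0,0,0,0],[-0.004,0,0,0,0,0,0]]'; python3 y.py;python3 -m crank '[[-0.002,0,0,0,0,0,0],[-0.004,0,0,0,0,0,0]]'; python3 y.py;python3 -m crank '[[-0.002,0,0,0,0,0,0],[-0.003,0,0,0,0,0,0]]'; python3 y.py
```

```text
time: 14.0
eef_pos: [0.5384, 0.4099, 0.0424]
tcp_rot: [0.87, 0.493, 0.001, -0.0]
contact_force: [2.7, 4.8, -2.2]
opening: -0.002
t 14.0 eef [0.538 0.41  0.042] yaw 59.052162690153935 F [ 2.682  4.782 -2.241] q [0.501 0.487 1.683 0.001 0.969 1.04 ] op -0.002
post y if in contact (mm) 116.41981204268791 lat 0.7930446640376996 push 5.480364463792297
time: 14.2
eef_pos: [0.5384, 0.4099, 0.0425]
tcp_rot: [0.87, 0.493, 0.002, -0.001]
contact_force: [3.8, 6.1, -3.3]
opening: 0.001
t 14.2 eef [0.538 0.41  0.042] yaw 59.041422994798786 F [ 3.765  6.062 -3.349] q [0.5   0.486 1.684 0.002 0.967 1.04 ] op 0.001
post y if in contact (mm) 116.3461763721551 lat 0.8172265167913558 push 7.1349160503421905
time: 14.4
eef_pos: [0.5384, 0.4098, 0.0425]
tcp_rot: [0.87, 0.493, 0.003, -0.001]
contact_force: [4.1, 7.1, -3.8]
opening: 0.002
t 14.4 eef [0.538 0.41  0.042] yaw 59.039008931387066 F [ 4.08   7.063 -3.77 ] q [0.5   0.486 1.685 0.002 0.966 1.039] op 0.002
post y if in contact (mm) 116.2788801440139 lat 0.8309235474162312 push 8.155563707174295
```

```bash
python3 -m crank '[[-0.002,0,0.003,0,0,0,0],[-0.004,0,0.006,0,0,0,0]]'; python3 y.py;python3 -m crank '[[-0.002,0,0.002,0,0,0,0],[-0.004,0,0.004,0,0,0,0]]'; python3 y.py
```

```text
time: 14.6
eef_pos: [0.5384, 0.4098, 0.0424]
tcp_rot: [0.87, 0.493, 0.003, -0.001]
contact_force: [2.5, 7.7, -0.2]
opening: 0.003
t 14.6 eef [0.538 0.41  0.042] yaw 59.0288947533148 F [ 2.455  7.717 -0.238] q [0.5   0.485 1.686 0.003 0.964 1.039] op 0.003
post y if in contact (mm) 116.30458281316302 lat 0.8603526996852795 push 7.882137919079188
time: 14.8
eef_pos: [0.5384, 0.4098, 0.0424]
tcp_rot: [0.87, 0.493, 0.004, -0.001]
contact_force: [2.0, 8.4, 0.7]
opening: -0.001
t 14.8 eef [0.538 0.41  0.042] yaw 59.02510715915918 F [2.046 8.39  0.664] q [0.5   0.485 1.687 0.003 0.963 1.039] op -0.001
post y if in contact (mm) 116.2957803642212 lat 0.8851497868426182 push 8.249319526191826
```

```bash
python3 -m crank '[[-0.003,0,0.001,0,0,0,0],[-0.006,0,0.002,0,0,0,0]]'; python3 y.py;python3 -m crank '[[-0.003,0,0.001,0,0,0,0],[-0.006,0,0.002,0,0,0,0]]'; python3 y.py
```

```text
time: 15.0
eef_pos: [0.538, 0.409, 0.0424]
tcp_rot: [0.87, 0.493, 0.004, -0.001]
contact_force: [1.9, 8.5, 0.8]
opening: 0.002
t 15.0 eef [0.538 0.409 0.042] yaw 59.027975337964364 F [1.912 8.53  0.816] q [0.499 0.483 1.689 0.003 0.962 1.038] op 0.002
post y if in contact (mm) 115.4125244266435 lat 0.8828818354585511 push 8.301553904188127
time: 15.2
eef_pos: [0.5376, 0.4084, 0.0424]
tcp_rot: [0.87, 0.493, 0.004, -0.001]
contact_force: [2.4, 8.2, 1.2]
opening: -0.005
t 15.2 eef [0.538 0.408 0.042] yaw 59.02870670939682 F [2.415 8.237 1.188] q [0.499 0.482 1.691 0.003 0.961 1.037] op -0.005
post y if in contact (mm) 114.72819634583826 lat 0.8907132235663459 push 8.308598727835975
```

Flange is sliding across its play at about 8.3 N. I continue in small steps.

```bash
python3 -m crank '[[-0.002,0,0.001,0,0,0,0],[-0.004,0,0.001,0,0,0,0]]'; python3 y.py;python3 -m crank '[[-0.002,0,0.001,0,0,0,0],[-0.004,0,0.001,0,0,0,0]]'; python3 y.py;python3 -m crank '[[-0.002,0,0.001,0,0,0,0],[-0.004,0,0.001,0,0,0,0]]'; python3 y.py
```

```text
time: 15.4
eef_pos: [0.5375, 0.4082, 0.0424]
tcp_rot: [0.87, 0.493, 0.004, -0.001]
contact_force: [3.3, 9.8, 0.9]
opening: 0.001
t 15.4 eef [0.537 0.408 0.042] yaw 59.02049865520988 F [3.342 9.809 0.892] q [0.498 0.481 1.692 0.004 0.96  1.037] op 0.001
post y if in contact (mm) 114.40851614704616 lat 0.8936910714858611 push 10.13270468928321
time: 15.6
eef_pos: [0.5374, 0.4081, 0.0424]
tcp_rot: [0.87, 0.493, 0.005, -0.002]
contact_force: [3.4, 11.0, -0.1]
opening: -0.001
t 15.6 eef [0.537 0.408 0.042] yaw 59.01265272769351 F [ 3.358 10.976 -0.107] q [0.498 0.48  1.693 0.004 0.958 1.036] op -0.001
post y if in contact (mm) 114.33269183062112 lat 0.8802982698122928 push 11.142865536706248
time: 15.8
eef_pos: [0.5374, 0.4081, 0.0425]
tcp_rot: [0.87, 0.492, 0.006, -0.002]
contact_force: [3.3, 11.6, 0.3]
opening: -0.003
t 15.8 eef [0.537 0.408 0.042] yaw 59.005859697570095 F [ 3.348 11.579  0.301] q [0.498 0.479 1.694 0.005 0.956 1.036] op -0.003
post y if in contact (mm) 114.31376257223573 lat 0.8817761026536048 push 11.654730139783203
```

```bash
python3 -m crank '[[-0.003,0,0.001,0,0,0,0],[-0.006,0,0.002,0,0,0,0],[-0.008,0,0.002,0,0,0,0],[-0.008,0,0.002,0,0,0,0]]'; python3 y.py
```

```text
time: 16.2
eef_pos: [0.5374, 0.408, 0.0425]
tcp_rot: [0.87, 0.492, 0.007, -0.002]
contact_force: [5.1, 13.6, -0.5]
opening: -0.001
t 16.2 eef [0.537 0.408 0.043] yaw 58.987862789427794 F [ 5.11  13.626 -0.542] q [0.497 0.478 1.696 0.006 0.953 1.035] op -0.001
post y if in contact (mm) 114.24579741737486 lat 0.910508051021876 push 14.316395479224779
```

```bash
python3 -m crank '[[-0.002,0,0.001,0,0,0,0],[-0.004,0,0.001,0,0,0,0],[-0.004,0,0.001,0,0,0,0],[-0.004,0,0.001,0,0,0,0]]'; python3 y.py;python3 -m crank '[[-0.001,0,0,0,0,0,0],[-0.001,0,0,0,0,0,0],[-0.001,0,0,0,0,0,0],[-0.001,0,0,0,0,0,0]]'; python3 y.py; python3 -m crank '[[0,0,0,0,0,0,0],[0,0,0,0,0,0,0],[0,0,0,0,0,0,0],[0,0,0,0,0,0,0]]'; python3 y.py
```

```text
time: 16.6
eef_pos: [0.5374, 0.408, 0.0426]
tcp_rot: [0.87, 0.492, 0.008, -0.003]
contact_force: [6.1, 14.5, -0.1]
opening: 0.002
t 16.6 eef [0.537 0.408 0.043] yaw 58.98242721391205 F [ 6.068 14.492 -0.058] q [0.497 0.477 1.698 0.007 0.951 1.035] op 0.002
post y if in contact (mm) 114.2008475344287 lat 0.929506120130289 push 15.551500551081325
time: 17.0
eef_pos: [0.5374, 0.4079, 0.0426]
tcp_rot: [0.87, 0.492, 0.008, -0.003]
contact_force: [6.1, 15.2, -1.4]
opening: 0.002
t 17.0 eef [0.537 0.408 0.043] yaw 58.98004981449734 F [ 6.07  15.25  -1.391] q [0.497 0.477 1.698 0.007 0.951 1.034] op 0.002
post y if in contact (mm) 114.19354206710341 lat 0.9594471034082384 push 16.20219036815323
time: 17.4
eef_pos: [0.5374, 0.4079, 0.0426]
tcp_rot: [0.87, 0.492, 0.008, -0.003]
contact_force: [5.5, 16.1, -1.2]
opening: 0.001
t 17.4 eef [0.537 0.408 0.043] yaw 58.97683619632739 F [ 5.535 16.127 -1.236] q [0.497 0.477 1.698 0.007 0.951 1.034] op 0.001
post y if in contact (mm) 114.20715666064885 lat 0.9617142948378492 push 16.680717680119447
```

I held 15.5 to 16.5 N at the wrist for about a second. The bolt's own friction takes about 1.5 N of that. Next I back off gently and lift clear.

```bash
python3 -m crank '[[0.01,0,-0.002,0,0,0,0],[0.03,0,-0.006,0,0,0,0],[0.05,0,-0.01,0,0,0,0],[0.08,0,-0.01,0,0,0,0],[0.15,0,-0.01,0,0,0,0],[0.2,0,-0.01,0,0,0,0],[0.2,0,-0.3,0,0,0,0],[0.2,0,-0.6,0,0,0,0],[0.2,0,-0.8,0,0,0,0],[0.2,0,-0.8,0,0,0,0]]'; python3 y.py
python3 - <<'E'
from h import *
p=imaging.read_camera("side"); save(p,"s9.png",cv2.resize(p["pixels"][140:240,200:330],None,fx=6,fy=6,interpolation=cv2.INTER_CUBIC))
p=imaging.read_camera("top"); save(p,"t9.png",cv2.resize(p["pixels"][170:300,220:380],None,fx=4.5,fy=4.5,interpolation=cv2.INTER_CUBIC))
E
```

```text
time: 18.4
eef_pos: [0.5527, 0.4303, 0.1668]
tcp_rot: [0.87, 0.493, 0.006, 0.0]
contact_force: [0.3, -0.6, -0.1]
opening: 0.001
t 18.4 eef [0.553 0.43  0.167] yaw 59.08088384611759 F [ 0.267 -0.619 -0.062] q [ 0.517  0.388  1.569 -0.     1.173  1.057] op 0.001
post y if in contact (mm) 141.22856169543982 lat 2.6252073935103986 push -0.3941522785851678
```

View pics/s9.png

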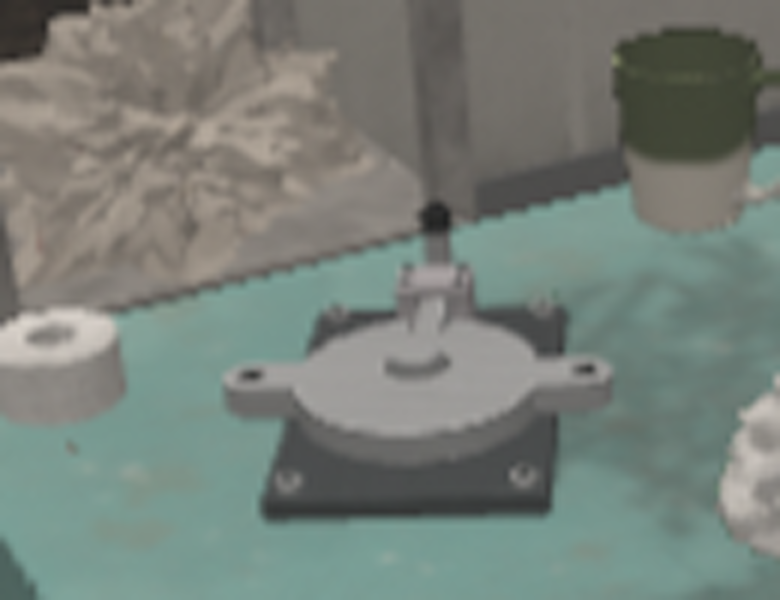

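View pics/t9.png

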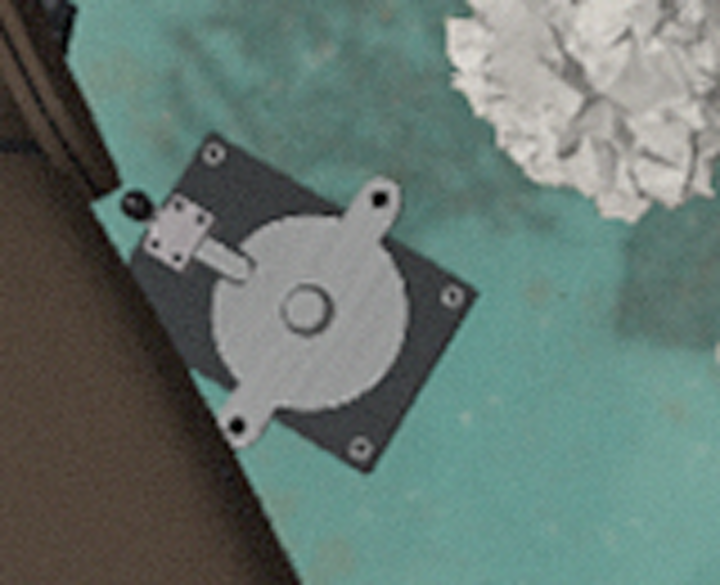

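The bolt nose is seated in the notch at (245,268) in the top crop, and the lugs are symmetric. I run one numeric check, then hand in.

Run:
```python
from h import *
np.set_printoptions(precision=4,suppress=True)
p=imaging.read_camera("top"); O=np.array([.4687,.2950])
def z(u,v,h): return atz(p,((v+.5)/4.5-.5+170,(u+.5)/4.5-.5+220),h)[:2]
an=lambda d:np.degrees(np.arctan2(d[1],d[0]))
po=z(138,206,.068);print("post",np.linalg.norm(po-O),an(po-O))
h1,h2=z(380,199,.034),z(238,426,.034);print("flange",an(h1-h2)+90,(h1+h2)/2)
s=imaging.read_camera("side")
for n in("glass_insert","plug","cotton_roll"):
    for q in (s,p):
        for d in finder.pinpoint(n,q)[:1]: print(n,d["confidence"],np.array(d["location"]))
```

```text
post 0.11157654670535691 59.168282751603655
flange 58.657676937666395 [0.4679 0.2931]
glass_insert 0.52 [246.3 416.9]
plug 0.45 [261.6 310.1]
plug 0.42 [248.9 380.2]
cotton_roll 0.57 [208.6 211. ]
```

```bash
python3 -c "
from plant import ticket; print(ticket.sign_off())"
```

```text
the job is handed in; nothing more can be done
None
```

The flange is turned and the bolt is home in the notch. I handed the job in at about 18.6 s, with the arm clear of everything.

- **Turning the flange:** I pushed the edge of its −x lug with the closed fingers at about 3 to 4 N. After pressing, it measures 58.7°, against 59.1° for the fixture.
- **Seating the bolt:** The post slid in at about 1 N without jamming. The flange took up its play at about 8 N and then went solid. I held 14 to 16.7 N for a little over a second. The highest total reading was about 17.1 N.
- **Last checks:** The last pictures show the nose seated in the notch and the flange flat with its lugs symmetric.
- **Bystanders:** The tape roll is in the same place in the pictures before and after. The plug, and the insert in the top view, were found within about 1 px of where they started.

**Checks that did not fully agree:**
- **Home position:** It read 114.2 mm at the finger contact and 111.6 mm in the picture, against 115 to 117 mm expected. The picture had already read about 2 mm short at the start. The nose met the floor at 116.5 mm, and the flange then moved 2.3 mm. I take the rest as calibration error.
- **Detectors:** The side-view detector missed the glass insert at the end. The roll was found about 4 px from its first reading, although the picture shows it unmoved.

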